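# Shingle washed ceramic plates in the drying tray

### The arm

A 6-joint arm with a two-finger parallel gripper is mounted at the origin on the work surface. World frame = base frame: x ahead of the robot, y to its left, z up, the work surface at z = 0. Lengths are in mm, angles in rad, forces in N, time in s.
With the tool pointing down it reaches from about 350 to 875 mm from the base axis. Payload 4.2 kg.
Tool frame: the origin (TCP) lies at the very end of the fingers, on their centre line; the grasp point (between the pads) lies 19 mm behind it; z points along the fingers, y is the direction in which the jaws open and shut (so a half turn about z gives the same grasp; the last joint's range is limited). The gripper opens to 85 mm and grips with 20 to 120 N. Pads are 22 mm wide; open, the fingers measure 114 mm over their backs; the gripper's body (76 mm by 85 mm) begins 54 mm behind the grasp point. The pads swing forward as they close: fully open they stand 13 mm farther back than shut.
Start: joints at [-0.87, 0.385, 0.008, 0, -1.194, -0.259], TCP at [267.241, -564.961, 231.312] pointing down, gripper open.
Joint ranges: [-3.14, 3.14], [-1.21, 2.06], [-1.07, 1.41], [-3.16, 2.05], [-2.99, -0.16], [-3.1, 3.1]. Speed limits (rad/s): [2.79, 2.79, 3.14, 3.14, 3.14, 3.14].

### API

Orientations are given as a unit quaternion [x, y, z, w].
In Python, from bench import arm gives the robot as it stands.
- The arm moves only by the tool apply_moves, never from a script. Its argument "plan" is one flat list of numbers, 5 for each row, row after row: the gripper's target within -1 to 1 (shut at 1, half-way at 0, fully open at -1), then the shift along the world's x, y, z in m, then the turn about the world's z in degrees. A call has 1 to 8 rows; each row is the pose to reach, as a shift and turn from the pose commanded when the call began; what a row does not reach only later rows make up. A row lasts 1/12 s, in which the tool goes at most 41.7 mm and 7.16 degrees, less where a joint would pass 70% of its speed; a pose out of reach is approached as far as the arm can. A call with a gripper value outside its range is refused whole. The fingers move at their own pace and stop on an object; the grip force is fixed at half the most. Time passes only in rows, so rows that repeat a pose let the fingers close. It gives the time, the measured TCP pose, the force and the opening at its end, in the units of the state.
- arm.read_state(): the state, without advancing time (a new reading comes with each control period).
- arm.get_image(name): name is "scene" or "top" or "wrist"; returns a dict with "color" (420x560x3 uint8, red, green, blue), "range_z" (420x560 float32, mm along the optical axis (not along the pixel's ray), 0 where there is no reading), "camera_matrix" (3x3 intrinsics, pixels), "k1" (the pictures are not rectified: a ray, as slopes to the right and down, at radius r is drawn at 1 + k1 r^2 times it, then the intrinsics apply), "camera_from_world" (4x4, takes a point from world to camera coordinates); the wrist camera has in their place "mount" (4x4, takes a point from camera to tool coordinates, whose origin is the TCP and whose axes are the flange's). Camera axes: x right, y down, z forward; pixel columns grow to the right and rows downward; lengths in mm; the calibration is good to about 2 mm. A picture is of the moment at which its call begins: read the wrist's pose just before it.
- arm.job_done(): hands the job in, once; it reports no verdict.
The state is a dict: "clock": time; "joints": joint angles; "joint_vel": joint speeds; "joint_efforts": joint torques, N m; "position": TCP position; "ee_rot": TCP orientation; "contact_force": force on the tool from outside, world axes, zero at the start; "wrist_torque": the same for the moment, N m; "gripper_width": finger opening in mm.
Only numpy, scipy, OpenCV 4.12 (cv2) and the standard library are available. Lean on these libraries where they do the work, as an engineer would, in place of code of your own. Each camera call takes 0.05 s, during which the arm holds its last target.

### The job

The first ceramic plate already lies in the grey drying tray. Take the two matching rectangular plates from the black mat (not the square or the round tile) and shingle them after it along the tray, one after the other in either order, each lying in line with the tray and overlapping the previous plate by about a third of its length, with its other end down on the tray floor so that it leans. Set them down gently, without dropping them, and leave the first plate flat where it is.

Things in the scene. Friction and masses are not known exactly. Their poses are not given: they have to be found in the camera images.
- tray_in (a point): centre of the inner floor of a fixed shallow grey plastic tray, 280 x 170 x 20 mm outside, walls 5 mm thick, open on top, inner floor 5 mm above the bench; x runs along the tray from the end where the first plate lies towards the empty end, y across it, z up; the inside is 270 mm along x and 160 mm along y
- first_plate_mid (a point): a flat white rectangular ceramic plate, 90 mm long (its x axis), 50 mm wide (its y axis), 8 mm thick (z axis up), 60 to 120 g; this point is its centre, half-way up (4 mm above its underside). It already lies flat on the tray floor near the tray's -x end, its length along the tray; it is loose
- plate_a_mid (a point): a flat white rectangular ceramic plate, 90 mm long (its x axis), 50 mm wide (its y axis), 8 mm thick (z axis up), 60 to 120 g; this point is its centre, half-way up (4 mm above its underside). It starts lying flat on a fixed black rubber mat (240 x 210 mm, 3 mm thick) on the bench beside the tray. On the same mat lie an identical plate, a square tile (45 x 45 x 8 mm) and a round tile (diameter 50, 8 mm thick), in any arrangement, each in its own quarter of the mat
- plate_b_mid (a point): a flat white rectangular ceramic plate, 90 mm long (its x axis), 50 mm wide (its y axis), 8 mm thick (z axis up), 60 to 120 g; this point is its centre, half-way up (4 mm above its underside). Identical to plate a, starts lying flat on the same mat; the two may be used in either order
Mind the look-alikes: they are no part of the job. What is shaped like the part that bears plate_b_mid but blue is not meant.

How it is judged:
By the outcome, as a careful person would: the job done as asked, in the order asked, and still so for the second after the job is handed in, with the robot touching nothing.
It also fails if it takes over 64 s, if anything falls off the work surface, if the arm or the gripper's body presses on something with over 40 N, if the wrist force passes 120 N, or if a joint passes its speed limit or range.

## Working session

There is one attempt and no reset: what is moved stays moved. The work goes in short steps, Python scripts to look and compute and a tool call to move; the robot and the scene stay as the last step left them, time stands still between calls to the robot, and variables do not carry over. Pictures are saved under pics/ and viewed, and the job is handed in when it is done.

Besides the shell and the picture viewer there is one more tool, called after ">>>" by a JSON object that holds its "name" and its "arguments". apply_moves: Moves the arm, as the interface text tells. Its arguments: {"type":"object","properties":{"plan":{"type":"array","items":{"type":"number"}}},"required":["plan"]}

```bash
ls; mkdir -p pics
python3 - <<'E'
from bench import arm
import cv2,numpy as np
print(arm.read_state())
for n in("scene","top","wrist"):
    d=arm.get_image(n); cv2.imwrite(f"pics/{n}0.png",d["color"][:,:,::-1]); np.savez(f"{n}0.npz",**d)
    print(n,{k:v for k,v in d.items() if k not in("color","range_z")})
E
```

```text
pics
{'clock': 0.0, 'joints': array([-8.70402157e-01,  3.85576759e-01,  6.66345826e-03, -5.19445085e-04,
       -1.19396987e+00, -2.58618369e-01]), 'joint_vel': array([-0.00112088,  0.0003035 , -0.00085625,  0.00021083,  0.00068463,
        0.00015023]), 'joint_efforts': array([ 2.79264332e-04, -3.92281151e+01,  1.88398004e+01,  4.18615758e+00,
       -4.65505233e-03,  2.92703408e-07]), 'position': array([ 267.0145544 , -564.47102642,  230.22105955]), 'ee_rot': array([-2.19002416e-01,  9.75723729e-01,  1.03711549e-03, -2.67198147e-04]), 'contact_force': array([-0.14192889, -0.35539566,  0.40492783]), 'wrist_torque': array([ 0.03457057,  0.05483606, -0.00578368]), 'gripper_width': 85.36412386925551}
scene {'camera_matrix': array([[415.56654092,   0.        , 277.5470872 ],
       [  0.        , 415.56654092, 212.45606703],
       [  0.        ,   0.        ,   1.        ]]), 'k1': -0.05968790347238288, 'camera_from_world': array([[-1.68303316e-01,  9.85707628e-01, -7.38012829e-03,
         1.69727636e+02],
       [ 5.96896623e-01,  9.59523539e-02, -7.96559833e-01,
        -3.41332719e
[... 601 characters left out ...]
.72236032e-03, -9.97334586e-01,
         9.84213487e+02],
       [ 0.00000000e+00,  0.00000000e+00,  0.00000000e+00,
         1.00000000e+00]])}
wrist {'camera_matrix': array([[369.44882973,   0.        , 279.31919661],
       [  0.        , 369.44882973, 209.85913991],
       [  0.        ,   0.        ,   1.        ]]), 'k1': -0.102290389562837, 'mount': array([[ 4.02547851e-04, -9.60953661e-01, -2.76709051e-01,
         6.95130871e+01],
       [ 9.99999581e-01,  6.14346669e-04, -6.78730958e-04,
        -1.20092040e-01],
       [ 8.22224283e-04, -2.76708661e-01,  9.60953506e-01,
        -1.43041531e+02],
       [ 0.00000000e+00,  0.00000000e+00,  0.00000000e+00,
         1.00000000e+00]])}
```

View pics/top0.png

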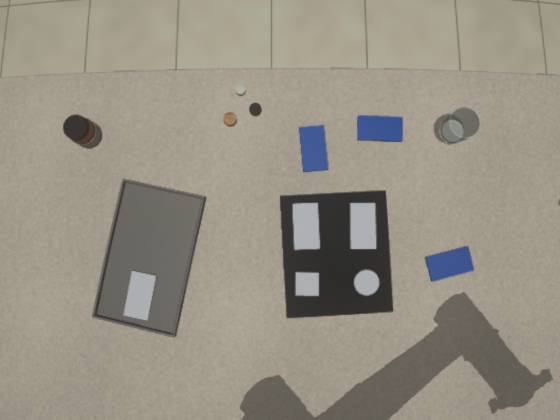

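View pics/scene0.png

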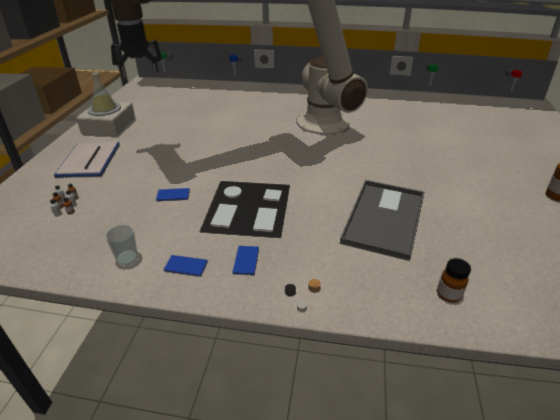

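View pics/wrist0.png

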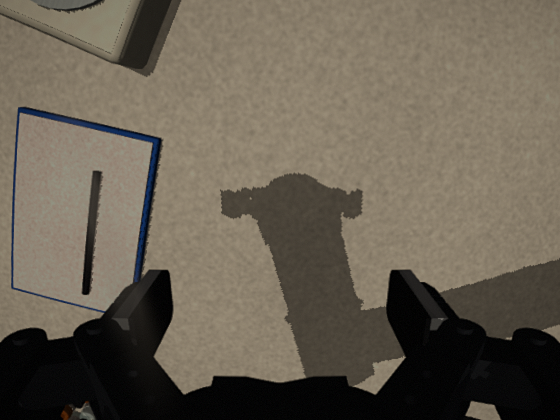

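The top view shows two white rectangles on the mat at (306,226) and (363,226), which are the plates meant. The square (307,284) and the round tile (366,282) are look-alikes, as are three blue plates. The first plate is in the tray at (140,296), and the tray's empty end is towards the top of the picture.

```bash
cat > h.py <<'E'
import numpy as np,cv2
from scipy.optimize import fsolve
def undist(px,d):
    K=d["camera_matrix"];k=float(d["k1"]);px=np.atleast_2d(px).astype(float)
    s=(px-K[:2,2])/K[0,0]; u=s.copy()
    for _ in range(30): u=s/(1+k*(u**2).sum(1,keepdims=True))
    return u
def T_wc(d,st=None):
    if "camera_from_world" in d: return np.linalg.inv(d["camera_from_world"])
    from scipy.spatial.transform import Rotation as R
    T=np.eye(4);T[:3,:3]=R.from_quat(st["ee_rot"]).as_matrix();T[:3,3]=st["position"];return T@d["mount"]
def onplane(px,d,z,st=None):
    T=T_wc(d,st);u=undist(px,d);r=np.c_[u,np.ones(len(u))]@T[:3,:3].T
    o=T[:3,3];return o+r*((z-o[2])/r[:,2])[:,None]
def project(P,d,st=None):
    P=np.atleast_2d(P);c=np.c_[P,np.ones(len(P))]@np.linalg.inv(T_wc(d,st)).T
    s=c[:,:2]/c[:,2:3];s=s*(1+float(d["k1"])*(s**2).sum(1,keepdims=True));K=d["camera_matrix"];return s*K[0,0]+K[:2,2]
def rect(P):
    (c,s,a)=cv2.minAreaRect(P[:,:2].astype(np.float32)); 
    if s[0]<s[1]: a+=90;s=s[::-1]
    return np.round(c,1),np.round(s,1),round(((a+90)%180)-90,2)
E
python3 - <<'E'
from h import *
d=dict(np.load("top0.npz")); im=d["color"]
print([ (n,im[y,x]) for n,x,y in (("p",306,226),("p",140,296),("mat",335,260),("tray",155,230),("bench",230,230),("tile",307,284))])
hsv=cv2.cvtColor(im,cv2.COLOR_RGB2HSV); g=im.min(2)
big=cv2.resize(im[170:345,80:410],None,fx=2.4,fy=2.4,interpolation=cv2.INTER_CUBIC); cv2.imwrite("pics/crop0.png",big[:,:,::-1])
S=4
for n,(x0,y0,x1,y1),z in (("L",(284,196,332,258),11),("R",(338,196,384,258),11),("F",(112,262,170,326),13),("sq",(286,264,332,306),11),("rd",(345,262,388,303),11)):
    c=cv2.resize(g[y0:y1,x0:x1],None,fx=S,fy=S,interpolation=cv2.INTER_CUBIC)
    m=(c>115).astype(np.uint8); cs,_=cv2.findContours(m,0,1); k=max(cs,key=cv2.contourArea)[:,0]
    px=(k+.5)/S-.5+[x0,y0]
    P=onplane(px,d,z); print(n,rect(P), rect(px), 'rng', np.median(d["range_z"][int(px[:,1].mean())-3:int(px[:,1].mean())+3,int(px[:,0].mean())-3:int(px[:,0].mean())+3]))
E
```

```text
[('p', array([173, 177, 180], dtype=uint8)), ('p', array([172, 175, 178], dtype=uint8)), ('mat', array([45, 44, 44], dtype=uint8)), ('tray', array([108, 106, 101], dtype=uint8)), ('bench', array([166, 158, 143], dtype=uint8)), ('tile', array([173, 175, 179], dtype=uint8))]
L (array([ 625.7, -100.1]), array([90.6, 50.7]), 2.18) (array([305.7, 225.8]), array([46.6, 26.1]), 87.54) rng 1017.45557
R (array([ 625.7, -211.4]), array([89.4, 50.6]), -0.43) (array([362.7, 225.5]), array([45.7, 25.7]), -90.0) rng 1016.4147
F (array([489.9, 226. ]), array([91.7, 52. ]), -11.0) (array([139.2, 295.3]), array([46.8, 25.9]), -79.22) rng 1008.6825
sq (array([ 513.8, -101.5]), array([45.9, 45. ]), -0.35) (array([306.7, 283.5]), array([23.7, 23.2]), -90.0) rng 1010.03296
rd (array([ 515.5, -217. ]), array([49.5, 49. ]), -0.55) (array([366.1, 282.1]), array([25.5, 25. ]), -90.0) rng 1008.225
```

View pics/crop0.png

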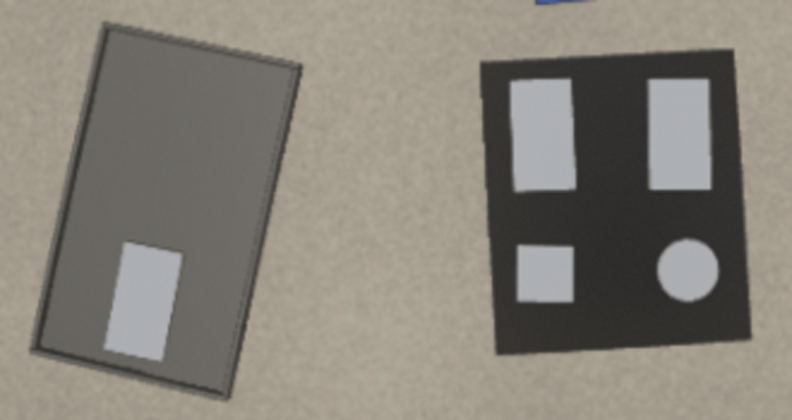

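Run:
```python
from h import *
d=dict(np.load("top0.npz")); im=d["color"]
c=im[170:350,80:220]; big=cv2.resize(c,None,fx=4,fy=3.3333,interpolation=cv2.INTER_CUBIC)
# outline: fit tray model: outer rim rect z=20 by mask (tray darker than bench)
g=im.max(2); S=4; x0,y0,x1,y1=80,170,220,350
q=cv2.GaussianBlur(cv2.resize(g[y0:y1,x0:x1],None,fx=S,fy=S,interpolation=cv2.INTER_CUBIC),(0,0),3)
m=(q<130).astype(np.uint8); m=cv2.morphologyEx(m,cv2.MORPH_OPEN,np.ones((25,25)))
cs,_=cv2.findContours(m,0,1); k=max(cs,key=cv2.contourArea)[:,0]
P=onplane((k+.5)/S-.5+[x0,y0],d,18); r=rect(P); print(r)
cv2.imwrite("pics/tray0.png",cv2.cvtColor(cv2.resize(cv2.drawContours(cv2.resize(c,None,fx=4,fy=4),[k.reshape(-1,1,2)],-1,(255,0,0),1),(466,600)),cv2.COLOR_RGB2BGR))
corn=np.array([(122.9,179.6),(205.8,197.5),(92.5,315.8),(175.8,336.3)])
Q=onplane(corn,d,20);print(Q, Q[:,:2].mean(0)); print(np.degrees(np.arctan2(*(Q[0]-Q[2])[1::-1])),np.degrees(np.arctan2(*(Q[1]-Q[3])[1::-1])))
for a,b in((0,1),(2,3),(0,2),(1,3)):print(np.linalg.norm(Q[a]-Q[b]))
```

```text
(array([565. , 207.1]), array([281.2, 174.3]), -12.36)
[[717.17630254 259.52795596  20.        ]
 [680.70202146  93.5799482   20.        ]
 [448.66477621 318.93100013  20.        ]
 [411.99351689 151.72334383  20.        ]] [564.63415428 205.94056203]
-12.474670154861832 -12.209484237781707
169.90913589591574
171.1817209428933
275.0039298497418
274.92710831076926
```

View pics/tray0.png

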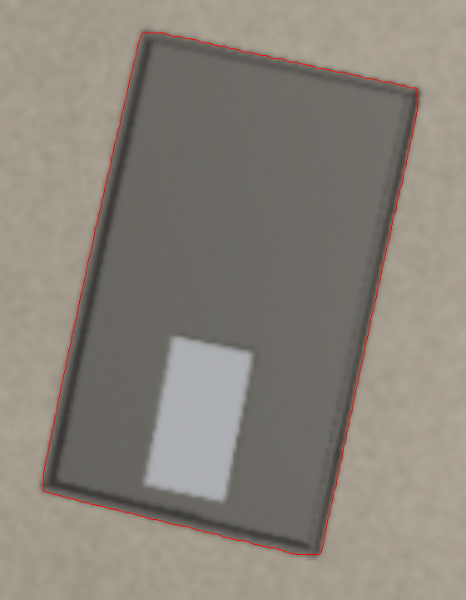

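>>> {"name": "apply_moves", "arguments": {"plan": [-1, 0.03, 0.025, 0, -4, -1, 0.06, 0.05, 0, -8, -1, 0.09, 0.075, 0, -12, -1, 0.12, 0.1, -0.01, -16, -1, 0.15, 0.125, -0.015, -20, -1, 0.18, 0.15, -0.02, -24, -1, 0.2, 0.18, -0.025, -25.7, -1, 0.22, 0.2, -0.03, -25.7]}}

```text
clock: 0.82
position: [488.3, -362.4, 200.7]
ee_rot: [0.003, 1.0, 0.0, -0.0]
contact_force: [-0.1, -0.3, -0.0]
gripper_width: 85.6
```

>>> {"name": "apply_moves", "arguments": {"plan": [-1, 0.026, 0.026, -0.01, 0, -1, 0.052, 0.052, -0.02, 0, -1, 0.078, 0.078, -0.03, 0, -1, 0.104, 0.104, -0.04, 0, -1, 0.13, 0.13, -0.05, 0, -1, 0.1565, 0.1535, -0.06, 0, -1, 0.1565, 0.1535, -0.07, 0, -1, 0.1565, 0.1535, -0.07, 0]}}

```text
clock: 1.48
position: [643.2, -209.3, 127.7]
ee_rot: [0.002, 1.0, 0.001, -0.003]
contact_force: [-0.8, -0.4, -0.0]
gripper_width: 85.4
```

```bash
cat > snap.py <<'E'
from h import *
from bench import arm
import sys,pickle
def snap(cam,name):
    st=arm.read_state(); d=arm.get_image(cam); pickle.dump((st,d),open(name+".pkl","wb")); cv2.imwrite(f"pics/{name}.png",d["color"][:,:,::-1])
    from scipy.spatial.transform import Rotation as R
    M=R.from_quat(st["ee_rot"]).as_matrix(); print(st["clock"],st["position"].round(2),"yaw_y",np.degrees(np.arctan2(M[1,1],M[0,1])).round(2),"zax",M[:,2].round(4),"F",st["contact_force"].round(2),"w",round(st["gripper_width"],1),"j",st["joints"].round(2))
    return st,d
if __name__=="__main__": snap(sys.argv[1],sys.argv[2])
E
python3 snap.py wrist w1
```

```text
1.4833 [ 643.2  -209.31  127.68] yaw_y 89.75 zax [-0.0058  0.0014 -1.    ] F [-0.8  -0.38 -0.04] w 85.4 j [-0.08  0.55  0.02 -0.   -1.04 -1.5 ]
```

View pics/w1.png

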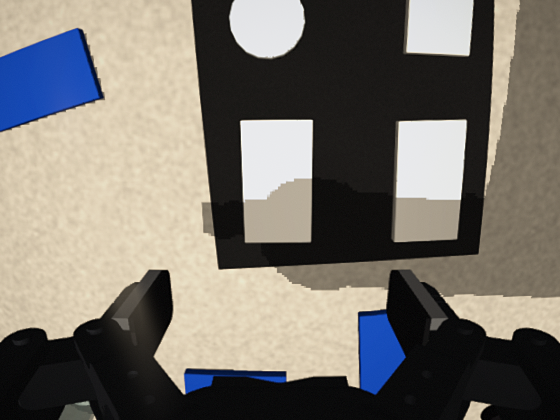

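The wrist view shows plate R at (277,181) and plate L at (430,181) between the finger columns. The round tile (267,20) and the square (440,25) are farther towards the base, and blue plates sit around the mat. I'll measure R from this view.

```bash
cat > meas.py <<'E'
from h import *
import pickle,sys
# contour of bright plate within box; white in light & shadow vs black mat
def m(name,box,z,th=100,S=4,ch="min"):
    st,d=pickle.load(open(name+".pkl","rb")); x0,y0,x1,y1=box
    g=d["color"].min(2)[y0:y1,x0:x1]; c=cv2.resize(g,None,fx=S,fy=S,interpolation=cv2.INTER_CUBIC)
    cs,_=cv2.findContours((c>th).astype(np.uint8),0,1); k=max(cs,key=cv2.contourArea)[:,0]
    px=(k+.5)/S-.5+[x0,y0]
    return rect(onplane(px,d,z,st)),rect(px)
E
python3 - <<'E'
from meas import *
from bench import arm
print(arm.read_state()["position"])
print(m("w1",(225,108,330,250),11)); print(m("w1",(380,108,475,250),11))
E
```

```text
[ 642.87602427 -210.62119583  129.172652  ]
((array([ 628. , -210.9]), array([90. , 50.4]), 0.3), (array([276. , 180.5]), array([122.8,  72.8]), -90.0))
((array([627.5, -99.7]), array([90.1, 50.6]), 2.29), (array([430. , 180.3]), array([124.6,  69. ]), -88.07))
```

>>> {"name": "apply_moves", "arguments": {"plan": [-1, 0.001, 0, -0.03, 0, -1, 0.001, 0, -0.06, 0, -1, 0.001, 0, -0.085, 0, -1, 0.001, 0, -0.105, 0, -1, 0.001, 0, -0.115, 0, -1, 0.001, 0, -0.12, 0, -1, 0.001, 0, -0.12, 0, -1, 0.001, 0, -0.12, 0]}}

```text
clock: 2.2
position: [645.5, -212.1, 12.8]
ee_rot: [0.003, 1.0, -0.0, 0.001]
contact_force: [-0.1, 0.1, 0.6]
gripper_width: 85.2
```

```bash
python3 snap.py wrist w2
```

```text
2.2 [ 645.52 -212.12   12.83] yaw_y 89.6 zax [ 2.3e-03 -6.0e-04 -1.0e+00] F [-0.06  0.12  0.58] w 85.2 j [-0.08  0.68 -0.08  0.   -0.81 -1.5 ]
```

View pics/w2.png

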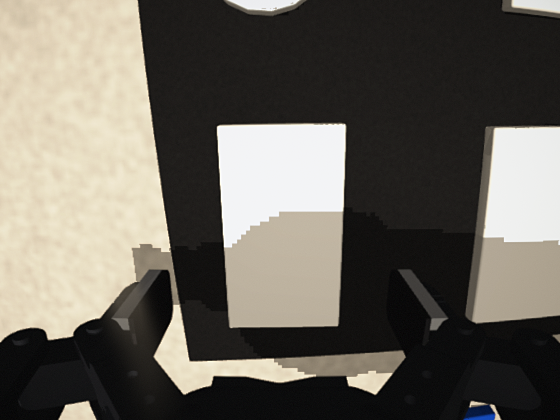

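The plate spans columns 218–346 and rows 124–327, between the open fingers. I'll lower onto it and close.

>>> {"name": "apply_moves", "arguments": {"plan": [-1, 0, 0, -0.005, 0, -1, 0, 0, -0.009, 0, -1, 0, 0, -0.009, 0, -1, 0, 0, -0.009, 0]}}

```text
clock: 2.58
position: [644.6, -211.4, 2.2]
ee_rot: [0.003, 1.0, 0.0, -0.0]
contact_force: [0.2, 0.2, 0.0]
gripper_width: 85.3
```

>>> {"name": "apply_moves", "arguments": {"plan": [1, 0, 0, 0, 0, 1, 0, 0, 0, 0, 1, 0, 0, 0, 0, 1, 0, 0, 0, 0, 1, 0, 0, 0, 0, 1, 0, 0, 0, 0, 1, 0, 0, 0, 0, 1, 0, 0, 0, 0]}}

```text
clock: 3.25
position: [645.3, -211.5, 3.0]
ee_rot: [0.003, 1.0, -0.0, 0.001]
contact_force: [-0.5, 0.5, 4.6]
gripper_width: 47.9
```

```bash
python3 snap.py wrist w3
```

```text
3.25 [ 645.34 -211.54    2.98] yaw_y 89.63 zax [ 1.4e-03 -3.0e-04 -1.0e+00] F [-0.48  0.47  4.58] w 47.9 j [-0.08  0.69 -0.09  0.   -0.79 -1.5 ]
```

View pics/w3.png

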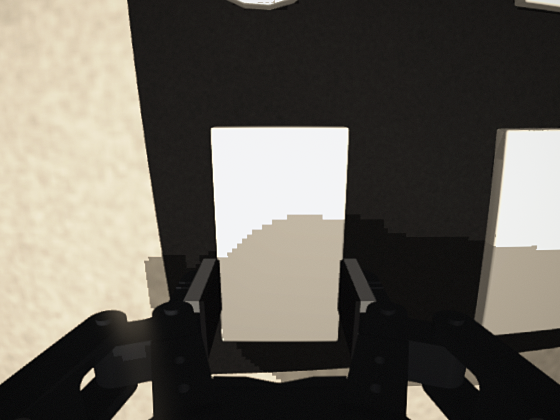

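The fingers hold both long sides of the plate near its far (+x) end, and the opening is 47.9 mm. Lifting.

>>> {"name": "apply_moves", "arguments": {"plan": [1, 0, 0, 0.005, 0, 1, 0, 0, 0.015, 0, 1, 0, 0, 0.035, 0, 1, 0, 0, 0.06, 0, 1, 0, 0, 0.09, 0, 1, 0, 0, 0.11, 0, 1, 0, 0, 0.12, 0, 1, 0, 0, 0.12, 0]}}

```text
clock: 3.97
position: [645.9, -211.7, 125.3]
ee_rot: [0.003, 1.0, -0.0, 0.003]
contact_force: [-0.4, -0.5, -0.7]
gripper_width: 47.9
```

```bash
python3 snap.py wrist w4; python3 snap.py scene s4
```

```text
3.9667 [ 645.93 -211.72  125.34] yaw_y 89.62 zax [ 5.e-03 -7.e-04 -1.e+00] F [-0.43 -0.53 -0.72] w 47.9 j [-0.08  0.56  0.01  0.   -1.02 -1.5 ]
4.0167 [ 644.74 -211.34  122.93] yaw_y 89.59 zax [ 1.3e-03  4.0e-04 -1.0e+00] F [-0.23 -0.13 -1.74] w 47.6 j [-0.08  0.56  0.01 -0.   -1.02 -1.5 ]
```

View pics/w4.png

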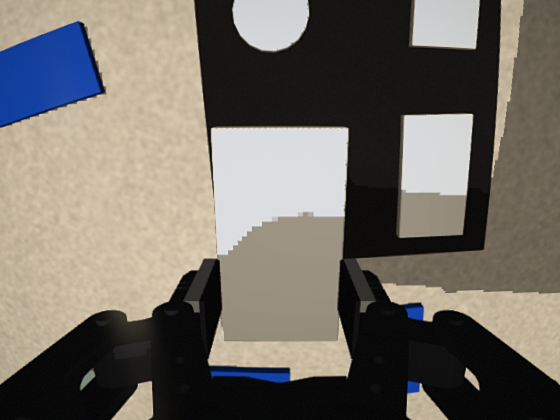

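Run:
```python
from h import *
import pickle
for n,zt in(("w3",11),("w4",None)):
    st,d=pickle.load(open(n+".pkl","rb"))
    z=zt or st["position"][2]+8
    px=[(211,127.5),(348.5,127.5),(223,341),(338.5,341)]
    P=onplane(px,d,z,st); print(n,(P-st["position"]).round(1), P[0,1]-P[1,1],P[2,0]-P[0,0])
    dd=d["range_z"]; print(dd[200,280],[ (np.r_[undist((280,y),d)[0],1]*dd[y,280]).dot(d["mount"][:3,:3].T)+d["mount"][:3,3] for y in(140,200,250,300,335)])
```

```text
w3 [[-61.7 -24.1   8. ]
 [-61.4  25.4   8. ]
 [ 28.2 -24.3   8. ]
 [ 28.4  25.5   8. ]] -49.51721376341854 89.8083584960807
138.66301 [array([57.02995673,  0.38318486, -9.17323753]), array([34.67694104,  0.40308009, -8.7815236 ]), array([14.46785769,  0.421936  , -8.71918529]), array([-7.79487406,  0.44394426, -8.43694174]), array([-24.81357965,   0.46136934,  -8.33888659])]
w4 [[-61.7 -24.    8. ]
 [-61.4  25.4   8. ]
 [ 28.2 -24.3   8. ]
 [ 28.5  25.5   8. ]] -49.44020734948998 89.91550680790726
139.26236 [array([56.860238  ,  0.3850679 , -7.37202657]), array([34.52462828,  0.40404753, -8.19825736]), array([14.35136129,  0.42270575, -8.43603287]), array([-7.51821001,  0.44381856, -8.91829576]), array([-24.00531911,   0.4602585 ,  -9.4920649 ])]
```

>>> {"name": "apply_moves", "arguments": {"plan": [1, -0.002, 0.015, 0.01, -2, 1, -0.008, 0.05, 0.02, -4, 1, -0.014, 0.085, 0.03, -6, 1, -0.021, 0.12, 0.04, -8, 1, -0.027, 0.155, 0.05, -10, 1, -0.033, 0.19, 0.06, -11.8, 1, -0.04, 0.225, 0.07, -11.8, 1, -0.046, 0.26, 0.078, -11.8]}}

```text
clock: 4.73
position: [597.1, 49.9, 198.6]
ee_rot: [0.106, 0.994, -0.001, -0.002]
contact_force: [0.8, 0.1, -1.6]
gripper_width: 47.5
```

>>> {"name": "apply_moves", "arguments": {"plan": [1, -0.005, 0.035, 0, 0, 1, -0.01, 0.07, 0, 0, 1, -0.015, 0.1, 0, 0, 1, -0.019, 0.13, 0, 0, 1, -0.022, 0.15, 0, 0, 1, -0.0233, 0.1588, 0, 0, 1, -0.0233, 0.1588, 0, 0, 1, -0.0233, 0.1588, 0, 0]}}

```text
clock: 5.4
position: [574.8, 206.9, 198.7]
ee_rot: [0.106, 0.994, -0.001, -0.001]
contact_force: [0.6, -1.3, -1.3]
gripper_width: 47.6
```

```bash
python3 snap.py wrist w5;python3 snap.py top t5
```

```text
5.4 [574.76 206.86 198.68] yaw_y 77.84 zax [-0.0029 -0.0018 -1.    ] F [ 0.61 -1.33 -1.31] w 47.6 j [ 0.61  0.39 -0.07 -0.   -1.11 -2.39]
5.45 [575.06 206.29 199.12] yaw_y 77.77 zax [-0.0022 -0.0014 -1.    ] F [-0.27 -0.52 -0.85] w 47.5 j [ 0.61  0.39 -0.07 -0.   -1.11 -2.39]
```

View pics/w5.png

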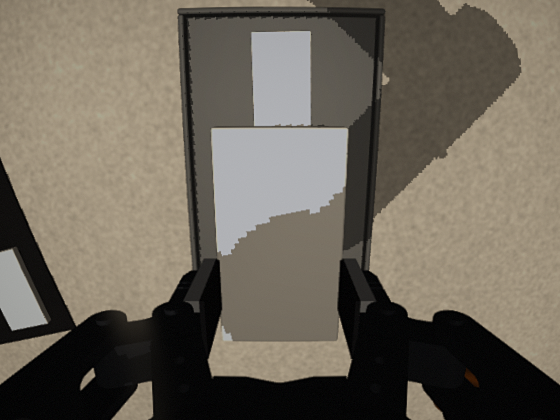

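The first plate sits at columns 251–311, with its -x edge at row 31 and its near end hidden behind the held plate. The tray edges are in view. Enlarging.

Run:
```python
import cv2
i=cv2.imread("pics/w5.png")[0:150,170:400]
cv2.imwrite("pics/w5c.png",cv2.resize(i,None,fx=3.4,fy=3.4,interpolation=cv2.INTER_CUBIC))
```

```text
(no output)
```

View pics/w5c.png

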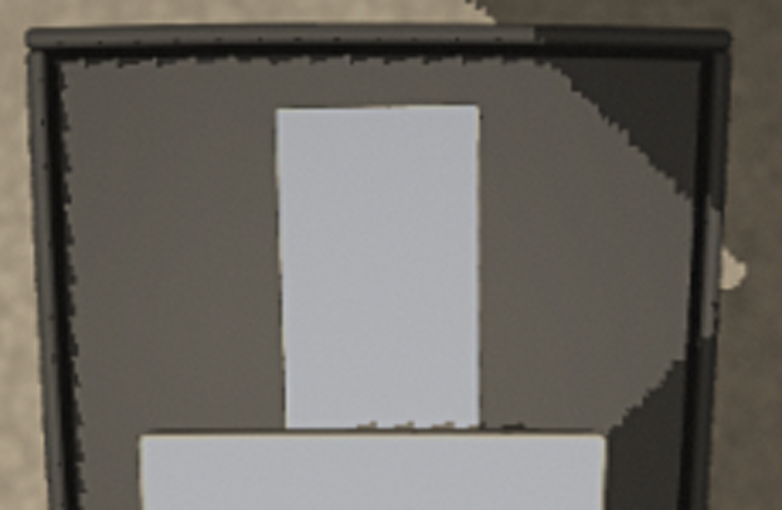

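Run:
```python
from h import *
import pickle
st,d=pickle.load(open("w5.pkl","rb"))
st["position"]=np.array([574.9,206.6,198.9])
f=lambda a:np.array(a)/3.4+[170,0]
P=onplane(f([(276,110),(479,106),(286,425),(479,425)]),d,13,st)[:,:2]
Q=onplane(f([(27,33),(730,33),(47,505),(711,505)]),d,20,st)[:,:2]
ang=lambda v:np.degrees(np.arctan2(v[1],v[0]))
print(P.round(1));print("w",np.linalg.norm(P[0]-P[1]),"ang",ang(P[2]-P[0]),ang(P[3]-P[1]),ang(P[0]-P[1])-90)
print(Q.round(1),"w",np.linalg.norm(Q[0]-Q[1]),ang(Q[2]-Q[0]),ang(Q[3]-Q[1]),ang(Q[1]-Q[0])-90)
t=np.radians(-12.2);ux=np.array([np.cos(t),np.sin(t)]);uy=np.array([-ux[1],ux[0]])
e=(P[0]+P[1])/2; print("first centre est",e+45*ux,"low end",e+90*ux)
q=(Q[0]+Q[1])/2; print("tray centre",q+140*ux, "plate y in tray",(e-q)@uy)
# top camera first plate again w/ arm?
```

```text
[[443.8 210.5]
 [453.3 259.3]
 [519.1 195.8]
 [529.5 244.3]]
w 49.750193027004144 ang -11.082690596914807 -11.174208380811496 -191.06499877626834
[[414.1 156.4]
 [449.5 321. ]
 [525.1 131.6]
 [561.  298.5]] w 168.37843993039354 -12.608900610684659 -11.426640482295037 -12.149245603251856
first centre est [492.53933289 225.40769161] low end [536.52304813 215.89807577]
tray centre [568.61107769 209.14306252] plate y in tray -0.1785389927723283
```

>>> {"name": "apply_moves", "arguments": {"plan": [1, -0.0083, 0.0034, -0.03, 0.2, 1, -0.0083, 0.0034, -0.065, 0.2, 1, -0.0083, 0.0034, -0.1, 0.2, 1, -0.0083, 0.0034, -0.13, 0.2, 1, -0.0083, 0.0034, -0.155, 0.2, 1, -0.0083, 0.0034, -0.17, 0.2, 1, -0.0083, 0.0034, -0.178, 0.2, 1, -0.0083, 0.0034, -0.178, 0.2]}}

```text
clock: 6.17
position: [566.4, 208.9, 20.4]
ee_rot: [0.105, 0.994, -0.001, -0.002]
contact_force: [-0.5, 0.2, -1.6]
gripper_width: 47.7
```

```bash
python3 snap.py wrist w6; python3 snap.py scene s6
python3 - <<'E'
import cv2
i=cv2.imread("pics/s6.png")[170:260,330:440]
cv2.imwrite("pics/s6c.png",cv2.resize(i,None,fx=6,fy=6,interpolation=cv2.INTER_CUBIC))
E
```

```text
6.1667 [566.37 208.88  20.37] yaw_y 77.9 zax [-0.0035 -0.0023 -1.    ] F [-0.51  0.23 -1.63] w 47.7 j [ 0.62  0.57 -0.28 -0.   -0.72 -2.4 ]
6.2167 [567.34 209.69  21.98] yaw_y 77.95 zax [-8.e-04 -8.e-04 -1.e+00] F [-0.36  0.11 -0.06] w 48.2 j [ 0.62  0.57 -0.28  0.   -0.72 -2.4 ]
```

View pics/w6.png

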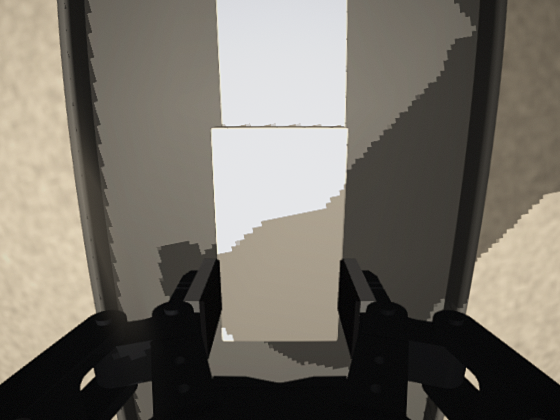

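View pics/s6c.png

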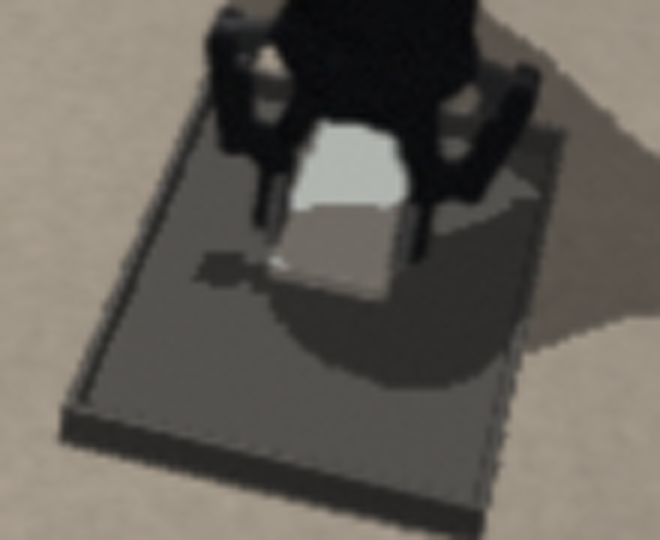

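The held plate (columns 211–349) lies in line with the first plate (218–347). I'll lower it slowly while watching the force.

>>> {"name": "apply_moves", "arguments": {"plan": [1, 0, 0, -0.002, 0, 1, 0, 0, -0.004, 0, 1, 0, 0, -0.006, 0, 1, 0, 0, -0.007, 0, 1, 0, 0, -0.008, 0, 1, 0, 0, -0.009, 0, 1, 0, 0, -0.009, 0]}}

```text
clock: 6.85
position: [567.0, 210.7, 13.2]
ee_rot: [0.104, 0.995, -0.0, -0.0]
contact_force: [0.5, 0.3, -1.2]
gripper_width: 47.6
```

>>> {"name": "apply_moves", "arguments": {"plan": [1, 0, 0, -0.0005, 0, 1, 0, 0, -0.001, 0, 1, 0, 0, -0.0015, 0, 1, 0, 0, -0.002, 0, 1, 0, 0, -0.002, 0]}}

```text
clock: 7.27
position: [567.3, 210.8, 12.0]
ee_rot: [0.104, 0.995, 0.0, 0.0]
contact_force: [-1.8, 0.4, 5.5]
gripper_width: 48.1
```

```bash
cat > tilt.py <<'E'
from snap import *
from bench import arm
import sys
st,d=snap("wrist",sys.argv[1]); dd=d["range_z"]; mt=d["mount"]
pts=[]
for y in range(132,336,4):
  for x in range(240,321,8):
    if dd[y,x]>0: pts.append((np.r_[undist((x,y),d)[0],1]*dd[y,x])@mt[:3,:3].T+mt[:3,3])
pts=np.array(pts); A=np.c_[pts[:,:2],np.ones(len(pts))]
c=np.linalg.lstsq(A,pts[:,2],rcond=None)[0]
print("pitch deg (flat in hand ~+1.5; high end up = negative dir):",np.degrees(np.arctan(c[0])).round(2),"roll",np.degrees(np.arctan(c[1])).round(2))
E
python3 tilt.py w7
```

```text
7.2667 [567.29 210.78  12.02] yaw_y 78.03 zax [ 4.e-04 -0.e+00 -1.e+00] F [-1.75  0.38  5.53] w 48.1 j [ 0.62  0.58 -0.29  0.   -0.7  -2.4 ]
pitch deg (flat in hand ~+1.5; high end up = negative dir): -1.48 roll 0.35
```

Contact is made and the plate is pivoting in the pads as intended, with 5.5 N measured.

>>> {"name": "apply_moves", "arguments": {"plan": [1, 0, 0, -0.0005, 0, 1, 0, 0, -0.001, 0, 1, 0, 0, -0.0015, 0, 1, 0, 0, -0.002, 0, 1, 0, 0, -0.002, 0]}}

```text
clock: 7.73
position: [567.5, 210.8, 11.1]
ee_rot: [0.104, 0.995, -0.0, 0.0]
contact_force: [-2.6, -1.0, 11.0]
gripper_width: 47.8
```

```bash
python3 tilt.py w8
```

```text
7.7333 [567.47 210.78  11.08] yaw_y 78.06 zax [ 8.e-04 -1.e-04 -1.e+00] F [-2.62 -1.03 10.97] w 47.8 j [ 0.62  0.59 -0.29  0.   -0.7  -2.4 ]
pitch deg (flat in hand ~+1.5; high end up = negative dir): -3.04 roll -0.0
```

>>> {"name": "apply_moves", "arguments": {"plan": [1, 0, 0, -0.0005, 0, 1, 0, 0, -0.001, 0, 1, 0, 0, -0.0015, 0, 1, 0, 0, -0.002, 0, 1, 0, 0, -0.0025, 0, 1, 0, 0, -0.0025, 0]}}

```text
clock: 8.28
position: [568.4, 211.0, 9.4]
ee_rot: [0.104, 0.995, 0.0, 0.001]
contact_force: [-1.7, -1.4, 13.9]
gripper_width: 47.5
```

```bash
python3 tilt.py w9
```

```text
8.2833 [568.4  211.     9.38] yaw_y 78.07 zax [ 2.8e-03  6.0e-04 -1.0e+00] F [-1.72 -1.4  13.92] w 47.5 j [ 0.62  0.59 -0.29  0.   -0.69 -2.4 ]
pitch deg (flat in hand ~+1.5; high end up = negative dir): -5.54 roll 0.01
```

>>> {"name": "apply_moves", "arguments": {"plan": [1, 0, 0, -0.0005, 0, 1, 0, 0, -0.001, 0, 1, 0, 0, -0.0015, 0, 1, 0, 0, -0.0015, 0]}}

```text
clock: 8.67
position: [568.9, 210.8, 8.0]
ee_rot: [0.104, 0.995, 0.0, 0.002]
contact_force: [-0.2, -3.1, 11.7]
gripper_width: 47.7
```

```bash
python3 tilt.py w10
```

```text
8.6667 [568.94 210.81   8.02] yaw_y 78.12 zax [ 3.7e-03  5.0e-04 -1.0e+00] F [-0.16 -3.1  11.69] w 47.7 j [ 0.62  0.59 -0.29  0.   -0.69 -2.4 ]
pitch deg (flat in hand ~+1.5; high end up = negative dir): -7.62 roll 0.25
```

>>> {"name": "apply_moves", "arguments": {"plan": [1, 0, 0, -0.0005, 0, 1, 0, 0, -0.001, 0, 1, 0, 0, -0.001, 0]}}

```text
clock: 8.97
position: [569.0, 210.8, 7.9]
ee_rot: [0.103, 0.995, 0.0, 0.002]
contact_force: [-2.0, -3.2, 16.5]
gripper_width: 47.8
```

```bash
python3 tilt.py w11;python3 - <<'E'
import cv2
i=cv2.imread("pics/w11.png");print(i.shape)
E
```

```text
8.9667 [569.   210.83   7.95] yaw_y 78.13 zax [ 3.9e-03  4.0e-04 -1.0e+00] F [-1.99 -3.22 16.55] w 47.8 j [ 0.62  0.59 -0.29  0.   -0.69 -2.4 ]
pitch deg (flat in hand ~+1.5; high end up = negative dir): -7.74 roll 0.31
(420, 560, 3)
```

View pics/w11.png

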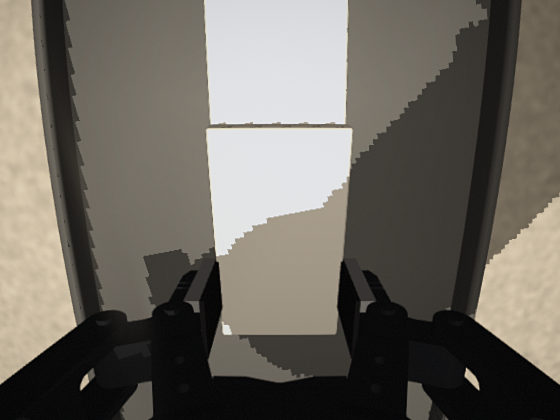

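The pitch has stopped changing and the force is rising, so the low end is on the floor. I'll take off a little load and open.

>>> {"name": "apply_moves", "arguments": {"plan": [1, 0, 0, 0.001, 0, 1, 0, 0, 0.0018, 0, 1, 0, 0, 0.0018, 0, -0.3, 0, 0, 0.0018, 0, -0.5, 0, 0, 0.0018, 0, -1, 0, 0, 0.0018, 0, -1, 0, 0, 0.0018, 0, -1, 0, 0, 0.003, 0]}}

```text
clock: 9.68
position: [566.8, 210.6, 6.7]
ee_rot: [0.104, 0.995, -0.0, -0.0]
contact_force: [-0.4, 0.7, -0.0]
gripper_width: 85.8
```

```bash
python3 snap.py wrist w12
```

```text
9.6833 [566.78 210.63   6.68] yaw_y 78.01 zax [-1.e-03 -6.e-04 -1.e+00] F [-0.38  0.72 -0.03] w 85.8 j [ 0.62  0.59 -0.29 -0.   -0.69 -2.4 ]
```

View pics/w12.png

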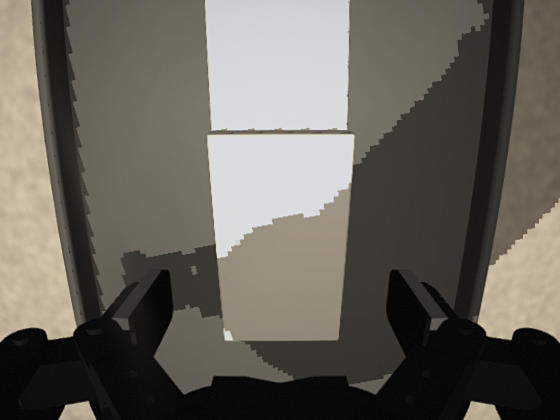

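Released cleanly. Rising to check the result.

>>> {"name": "apply_moves", "arguments": {"plan": [-1, 0, 0, 0.02, 0, -1, 0, 0, 0.05, 0, -1, 0, 0, 0.09, 0, -1, 0, 0, 0.13, 0, -1, 0, 0, 0.165, 0, -1, 0, 0, 0.19, 0, -1, 0, 0, 0.193, 0, -1, 0, 0, 0.193, 0]}}

```text
clock: 10.4
position: [567.9, 211.4, 202.7]
ee_rot: [0.104, 0.995, 0.002, 0.002]
contact_force: [0.1, 0.1, -0.5]
gripper_width: 85.6
```

```bash
python3 snap.py scene s13; python3 snap.py wrist w13
python3 - <<'E'
import cv2
i=cv2.imread("pics/w13.png")[0:230,150:430]
cv2.imwrite("pics/w13c.png",cv2.resize(i,None,fx=2.6,fy=2.6,interpolation=cv2.INTER_CUBIC))
E
```

```text
10.4 [567.89 211.36 202.66] yaw_y 78.02 zax [ 0.004   0.0029 -1.    ] F [ 0.09  0.07 -0.49] w 85.6 j [ 0.62  0.37 -0.09 -0.   -1.11 -2.4 ]
10.45 [566.89 210.85 200.51] yaw_y 78.0 zax [ 4.e-04  1.e-03 -1.e+00] F [-0.26 -0.13 -0.4 ] w 85.4 j [ 0.62  0.37 -0.09 -0.   -1.11 -2.4 ]
```

View pics/w13c.png

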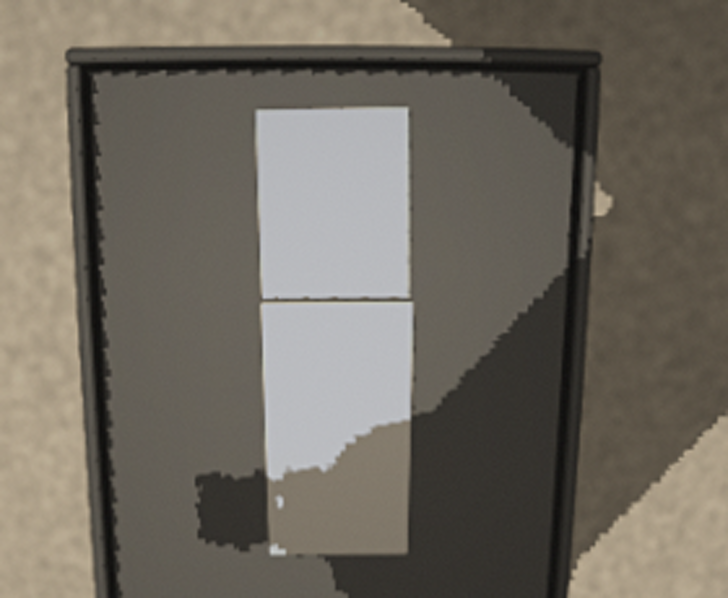

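```bash
cat > chk.py <<'E'
from h import *
import pickle
def rep(name,f,first,hi,lo,lo_prev=None,zh=24.8,zl=12.9):
    st,d=pickle.load(open(name+".pkl","rb"))
    a=onplane(f(first),d,13,st)[:,:2] if first is not None else None
    b=onplane(f(hi),d,zh,st)[:,:2]; c=onplane(f(lo),d,zl,st)[:,:2]
    u=(c.mean(0)-b.mean(0)); L=np.linalg.norm(u); u/=L
    print("hi",b.mean(0),"lo",c.mean(0),"projected len",L,"yaw",np.degrees(np.arctan2(u[1],u[0])))
    if a is not None: print("first -x edge",a.mean(0),"overlap",90-(b.mean(0)-a.mean(0))@u,"lateral",(b.mean(0)-a.mean(0))@[-u[1],u[0]])
    dd=d["range_z"];T=T_wc(d,st)
    h=lambda p:(T@np.r_[np.r_[undist(p,d)[0],1]*dd[int(round(p[1])),int(round(p[0]))],1])[:3].round(1)
    return h
E
python3 - <<'E'
from chk import *
f=lambda a:np.array(a)/2.6+[150,0]
h=rep("w13",f,[(256,110),(409,107)],[(261,301),(412,301)],[(270,553),(407,553)])
for p in [(330,130),(330,280),(330,310),(340,350),(340,450),(340,500),(340,545),(340,580)]: print(p,h(f(p)))
E
```

```text
hi [508.20147309 223.71746092] lo [595.10005473 206.03211786] projected len 88.67995743220808 yaw -11.50356247358594
first -x edge [448.14806933 235.12565999] overlap 28.877806431355843 lateral 0.7973473517799663
(330, 130) [454.7 232.9  13.8]
(330, 280) [501.4 223.   14.9]
(330, 310) [510.6 221.1  25.3]
(340, 350) [524.  221.5  23.3]
(340, 450) [557.7 214.5  17.7]
(340, 500) [575.4 210.7  15.9]
(340, 545) [592.5 207.1  12.2]
(340, 580) [607.5 204.    5.8]
```

Plate 2 leans at 7.6°, overlaps by 29 mm, is in line, and left the first plate unmoved. Next is plate L, at (430,180) in w1: a 90x50 rectangle of the matching white (the square and round tiles are elsewhere).

>>> {"name": "apply_moves", "arguments": {"plan": [-1, 0.005, -0.02, 0, 2, -1, 0.014, -0.055, 0, 4, -1, 0.023, -0.09, 0, 6, -1, 0.032, -0.125, 0, 8, -1, 0.041, -0.16, 0, 10, -1, 0.05, -0.195, -0.01, 12, -1, 0.058, -0.23, -0.02, 14.2, -1, 0.067, -0.265, -0.03, 14.2]}}

```text
clock: 11.17
position: [633.2, -56.0, 167.6]
ee_rot: [-0.02, 1.0, -0.0, -0.002]
contact_force: [0.3, 0.8, 0.8]
gripper_width: 85.3
```

>>> {"name": "apply_moves", "arguments": {"plan": [-1, 0.006, -0.025, -0.02, 0, -1, 0.01, -0.04, -0.05, 0, -1, 0.011, -0.0445, -0.08, 0, -1, 0.011, -0.0445, -0.1, 0, -1, 0.011, -0.0445, -0.1, 0, -1, 0.011, -0.0445, -0.1, 0]}}

```text
clock: 11.67
position: [643.6, -99.0, 67.5]
ee_rot: [-0.019, 1.0, -0.0, -0.003]
contact_force: [-0.1, 0.6, 0.3]
gripper_width: 85.9
```

```bash
python3 snap.py wrist w14
```

```text
11.6667 [643.59 -99.05  67.55] yaw_y 92.21 zax [-6.e-03 -7.e-04 -1.e+00] F [-0.06  0.58  0.35] w 85.9 j [ 0.1   0.58 -0.11  0.   -0.89 -1.63]
```

View pics/w14.png

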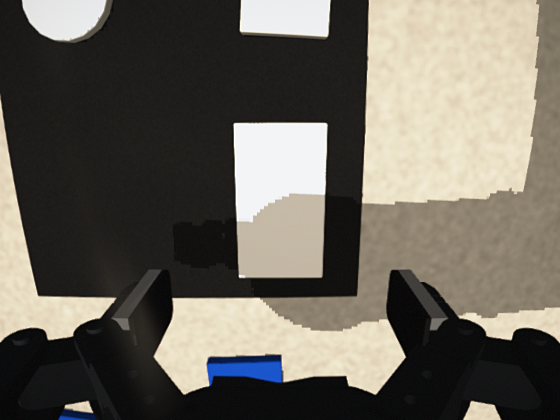

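Plate L (columns 234–327, rows 123–277) is centred between the fingers, with the square behind it at (285,18). I'll descend and grip.

>>> {"name": "apply_moves", "arguments": {"plan": [-1, 0, 0, -0.025, 0, -1, 0, 0, -0.045, 0, -1, 0, 0, -0.058, 0, -1, 0, 0, -0.064, 0, -1, 0, 0, -0.068, 0, -1, 0, 0, -0.068, 0, -1, 0, 0, -0.068, 0]}}

```text
clock: 12.3
position: [646.2, -98.5, 3.8]
ee_rot: [-0.02, 1.0, -0.0, 0.001]
contact_force: [0.5, -0.6, 0.6]
gripper_width: 85.4
```

>>> {"name": "apply_moves", "arguments": {"plan": [1, 0, 0, 0, 0, 1, 0, 0, 0, 0, 1, 0, 0, 0, 0, 1, 0, 0, 0, 0, 1, 0, 0, 0, 0, 1, 0, 0, 0, 0, 1, 0, 0, 0, 0, 1, 0, 0, 0, 0]}}

```text
clock: 12.97
position: [646.0, -98.8, 3.6]
ee_rot: [-0.02, 1.0, -0.0, 0.001]
contact_force: [-1.1, 1.0, 6.4]
gripper_width: 47.5
```

```bash
python3 tilt.py w15
```

```text
12.9667 [646.03 -98.76   3.64] yaw_y 92.24 zax [ 2.2e-03 -2.0e-04 -1.0e+00] F [-1.06  1.03  6.39] w 47.5 j [ 0.1   0.65 -0.16  0.   -0.75 -1.63]
pitch deg (flat in hand ~+1.5; high end up = negative dir): -0.16 roll 0.06
```

View pics/w15.png

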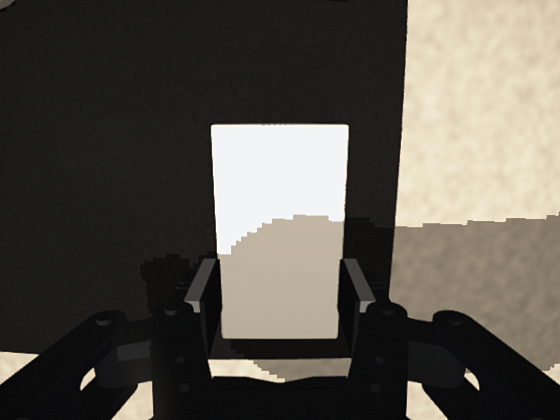

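Gripped, now about 1 mm farther from the high end. Lifting and carrying to a hover over the tray.

>>> {"name": "apply_moves", "arguments": {"plan": [1, 0, 0, 0.005, 0, 1, 0, 0, 0.015, 0, 1, 0, 0, 0.035, 0, 1, 0, 0, 0.06, 0, 1, -0.001, 0.01, 0.085, -2, 1, -0.003, 0.035, 0.1, -4, 1, -0.005, 0.07, 0.11, -6, 1, -0.007, 0.105, 0.11, -8]}}

```text
clock: 13.68
position: [639.4, 6.7, 115.9]
ee_rot: [0.052, 0.999, 0.001, 0.003]
contact_force: [0.8, -0.5, -0.5]
gripper_width: 47.5
```

>>> {"name": "apply_moves", "arguments": {"plan": [1, -0.002, 0.035, 0, -2, 1, -0.004, 0.07, 0, -4, 1, -0.006, 0.105, 0, -6, 1, -0.008, 0.14, 0, -6.3, 1, -0.01, 0.17, 0, -6.3, 1, -0.0108, 0.1917, 0, -6.3, 1, -0.0108, 0.1917, 0, -6.3, 1, -0.0108, 0.1917, 0, -6.3]}}

```text
clock: 14.35
position: [626.8, 199.1, 112.3]
ee_rot: [0.104, 0.995, -0.0, -0.0]
contact_force: [-0.4, -1.0, -0.5]
gripper_width: 47.9
```

```bash
python3 tilt.py w16
```

```text
14.35 [626.81 199.13 112.3 ] yaw_y 78.04 zax [-6.e-04 -2.e-04 -1.e+00] F [-0.37 -1.   -0.47] w 47.9 j [ 0.55  0.54 -0.06 -0.   -0.98 -2.33]
pitch deg (flat in hand ~+1.5; high end up = negative dir): 0.05 roll 0.02
```

View pics/w16.png

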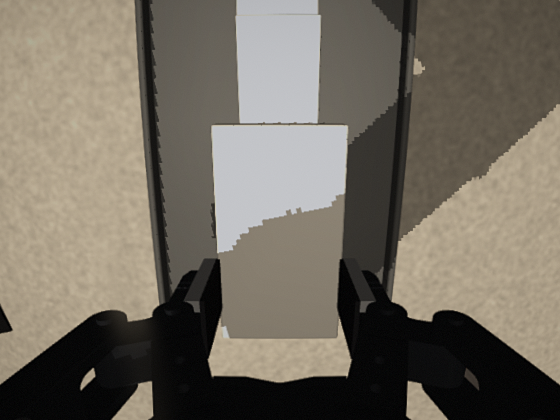

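The held plate (columns 211–348) is centred on plate 2 (235–321 at its high end). Lowering to just above it.

>>> {"name": "apply_moves", "arguments": {"plan": [1, 0, 0, -0.025, 0, 1, 0, 0, -0.05, 0, 1, 0, 0, -0.068, 0, 1, 0, 0, -0.078, 0, 1, 0, 0, -0.084, 0, 1, 0, 0, -0.087, 0, 1, 0, 0, -0.087, 0]}}

```text
clock: 14.98
position: [627.7, 197.5, 25.5]
ee_rot: [0.106, 0.994, -0.0, 0.0]
contact_force: [0.6, -0.4, 0.1]
gripper_width: 47.6
```

```bash
python3 tilt.py w17
```

```text
14.9833 [627.68 197.48  25.48] yaw_y 77.88 zax [ 2.e-04 -1.e-04 -1.e+00] F [ 0.6  -0.44  0.1 ] w 47.6 j [ 0.55  0.63 -0.13  0.   -0.8  -2.33]
pitch deg (flat in hand ~+1.5; high end up = negative dir): 0.07 roll 0.15
```

View pics/w17.png

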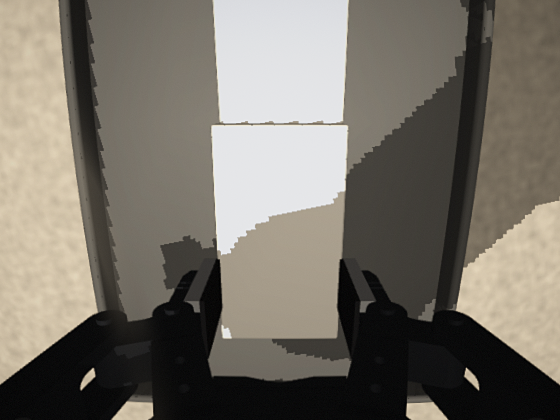

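Aligned. Lowering gently.

>>> {"name": "apply_moves", "arguments": {"plan": [1, 0, 0, -0.0015, 0, 1, 0, 0, -0.003, 0, 1, 0, 0, -0.0045, 0, 1, 0, 0, -0.006, 0, 1, 0, 0, -0.007, 0, 1, 0, 0, -0.008, 0, 1, 0, 0, -0.008, 0]}}

```text
clock: 15.62
position: [627.4, 198.0, 17.2]
ee_rot: [0.105, 0.994, -0.0, -0.0]
contact_force: [0.7, -0.0, -0.4]
gripper_width: 47.4
```

>>> {"name": "apply_moves", "arguments": {"plan": [1, 0, 0, -0.0005, 0, 1, 0, 0, -0.001, 0, 1, 0, 0, -0.0015, 0, 1, 0, 0, -0.002, 0, 1, 0, 0, -0.0025, 0, 1, 0, 0, -0.003, 0, 1, 0, 0, -0.003, 0]}}

```text
clock: 16.2
position: [627.5, 198.0, 14.7]
ee_rot: [0.105, 0.994, 0.0, 0.0]
contact_force: [-0.4, -1.0, 3.5]
gripper_width: 47.7
```

```bash
python3 tilt.py w18
```

```text
16.2 [627.54 197.98  14.72] yaw_y 77.92 zax [ 5.e-04  1.e-04 -1.e+00] F [-0.39 -1.01  3.54] w 47.7 j [ 0.55  0.65 -0.14  0.   -0.78 -2.33]
pitch deg (flat in hand ~+1.5; high end up = negative dir): -2.46 roll -0.1
```

>>> {"name": "apply_moves", "arguments": {"plan": [1, 0, 0, -0.0005, 0, 1, 0, 0, -0.001, 0, 1, 0, 0, -0.0015, 0, 1, 0, 0, -0.002, 0, 1, 0, 0, -0.0025, 0, 1, 0, 0, -0.003, 0, 1, 0, 0, -0.003, 0]}}

```text
clock: 16.83
position: [627.9, 197.9, 11.9]
ee_rot: [0.105, 0.994, 0.0, 0.001]
contact_force: [0.7, -1.3, 5.7]
gripper_width: 47.8
```

```bash
python3 tilt.py w19
```

```text
16.8333 [627.92 197.9   11.91] yaw_y 77.95 zax [ 0.0012 -0.     -1.    ] F [ 0.65 -1.3   5.66] w 47.8 j [ 0.55  0.65 -0.14  0.   -0.78 -2.33]
pitch deg (flat in hand ~+1.5; high end up = negative dir): -5.0 roll -0.11
```

>>> {"name": "apply_moves", "arguments": {"plan": [1, 0, 0, -0.0005, 0, 1, 0, 0, -0.001, 0, 1, 0, 0, -0.0015, 0, 1, 0, 0, -0.002, 0, 1, 0, 0, -0.0025, 0, 1, 0, 0, -0.0025, 0]}}

```text
clock: 17.38
position: [628.3, 198.0, 9.6]
ee_rot: [0.105, 0.994, 0.0, 0.001]
contact_force: [0.7, -0.7, 6.6]
gripper_width: 47.5
```

```bash
python3 tilt.py w20
```

```text
17.3833 [628.26 197.98   9.6 ] yaw_y 77.95 zax [ 1.9e-03  2.0e-04 -1.0e+00] F [ 0.72 -0.73  6.58] w 47.5 j [ 0.55  0.65 -0.14  0.   -0.77 -2.33]
pitch deg (flat in hand ~+1.5; high end up = negative dir): -7.13 roll 0.2
```

>>> {"name": "apply_moves", "arguments": {"plan": [1, 0, 0, -0.0005, 0, 1, 0, 0, -0.001, 0, 1, 0, 0, -0.0015, 0, 1, 0, 0, -0.0015, 0]}}

```text
clock: 17.77
position: [628.3, 198.0, 8.9]
ee_rot: [0.105, 0.994, 0.0, 0.001]
contact_force: [-1.3, -1.7, 9.7]
gripper_width: 47.7
```

```bash
python3 tilt.py w21
```

```text
17.7667 [628.3  197.99   8.95] yaw_y 77.97 zax [ 2.e-03  1.e-04 -1.e+00] F [-1.26 -1.65  9.72] w 47.7 j [ 0.55  0.65 -0.14  0.   -0.77 -2.33]
pitch deg (flat in hand ~+1.5; high end up = negative dir): -7.79 roll 0.38
```

>>> {"name": "apply_moves", "arguments": {"plan": [1, 0, 0, -0.0005, 0, 1, 0, 0, -0.001, 0, 1, 0, 0, -0.001, 0]}}

```text
clock: 18.07
position: [628.3, 198.0, 8.9]
ee_rot: [0.105, 0.995, 0.0, 0.001]
contact_force: [-2.6, -2.5, 12.1]
gripper_width: 47.7
```

```bash
python3 tilt.py w22
```

```text
18.0667 [628.31 198.01   8.86] yaw_y 77.99 zax [ 0.0022 -0.     -1.    ] F [-2.63 -2.51 12.11] w 47.7 j [ 0.55  0.65 -0.14  0.   -0.77 -2.33]
pitch deg (flat in hand ~+1.5; high end up = negative dir): -7.71 roll -0.1
```

The plate is seated: the height and pitch have stopped changing while the force grows. Releasing and rising.

>>> {"name": "apply_moves", "arguments": {"plan": [1, 0, 0, 0.001, 0, 1, 0, 0, 0.0018, 0, 1, 0, 0, 0.0018, 0, -0.3, 0, 0, 0.0018, 0, -0.5, 0, 0, 0.0018, 0, -1, 0, 0, 0.0018, 0, -1, 0, 0, 0.0018, 0, -1, 0, 0, 0.003, 0]}}

```text
clock: 18.78
position: [626.9, 197.8, 8.5]
ee_rot: [0.105, 0.994, -0.0, -0.001]
contact_force: [0.6, -0.8, 0.1]
gripper_width: 85.6
```

>>> {"name": "apply_moves", "arguments": {"plan": [-1, 0, 0, 0.02, 0, -1, 0, 0, 0.05, 0, -1, 0, 0, 0.09, 0, -1, 0, 0, 0.13, 0, -1, 0, 0, 0.17, 0, -1, 0, 0, 0.21, 0, -1, 0, 0, 0.243, 0, -1, 0, 0, 0.243, 0]}}

```text
clock: 19.45
position: [630.8, 199.0, 262.0]
ee_rot: [0.105, 0.994, 0.004, 0.007]
contact_force: [-0.0, 0.7, 1.3]
gripper_width: 85.7
```

```bash
python3 snap.py scene s23; python3 snap.py wrist w23
python3 - <<'E'
import cv2
i=cv2.imread("pics/w23.png")[0:230,150:430]
cv2.imwrite("pics/w23c.png",cv2.resize(i,None,fx=2.6,fy=2.6,interpolation=cv2.INTER_CUBIC))
E
```

```text
19.45 [630.78 198.95 261.99] yaw_y 77.97 zax [ 0.0156  0.0057 -0.9999] F [-0.03  0.71  1.34] w 85.7 j [ 0.55  0.42  0.14  0.   -1.27 -2.33]
19.5 [629.16 198.78 257.75] yaw_y 77.93 zax [ 0.0093  0.0046 -0.9999] F [ 0.11 -0.61 -1.81] w 85.6 j [ 0.55  0.42  0.14  0.   -1.27 -2.33]
```

View pics/w23c.png

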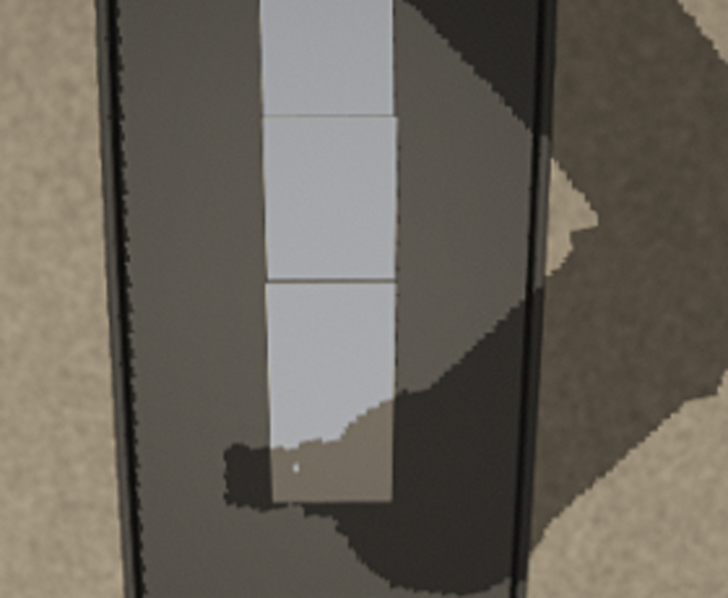

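All three plates are in line, with edges at crop rows 115, 281 and 500. I'll back off along the tray to see the whole row once more.

>>> {"name": "apply_moves", "arguments": {"plan": [-1, -0.03, 0.006, 0, 0, -1, -0.06, 0.012, 0, 0, -1, -0.06, 0.012, 0, 0, -1, -0.06, 0.012, 0, 0, -1, -0.06, 0.012, 0, 0, -1, -0.06, 0.012, 0, 0]}}

```text
clock: 20.05
position: [567.8, 209.8, 251.3]
ee_rot: [0.105, 0.994, -0.0, -0.0]
contact_force: [0.6, 0.3, -0.2]
gripper_width: 85.0
```

```bash
python3 snap.py wrist w24
python3 - <<'E'
import cv2
i=cv2.imread("pics/w24.png")[0:280,180:390]
cv2.imwrite("pics/w24c.png",cv2.resize(i,None,fx=2.14,fy=2.14,interpolation=cv2.INTER_CUBIC))
E
```

```text
20.05 [567.77 209.84 251.34] yaw_y 77.89 zax [-1.1e-03 -8.0e-04 -1.0e+00] F [ 0.63  0.26 -0.16] w 85.0 j [ 0.62  0.34 -0.01 -0.   -1.22 -2.4 ]
```

View pics/w24c.png

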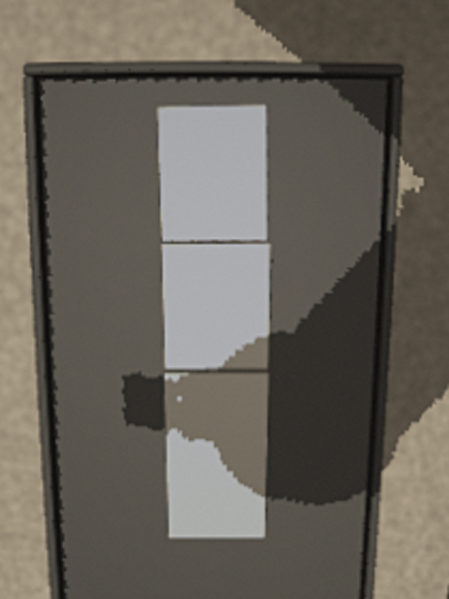

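Run:
```python
from chk import *
f=lambda a:np.array(a)/2.14+[180,0]
h=rep("w24",f,[(158,107),(266,105)],[(162,243),(269,243)],[(165,371),(268,371)],zl=24.8)
h=rep("w24",f,[(158,107),(266,105)],[(164,373),(268,373)],[(170,537),(264,537)])
for p in [(214,120),(214,225),(214,255),(214,360),(214,382),(214,440),(214,500),(214,530),(214,550)]: print(p,h(f(p)))
st,d=pickle.load(open("w24.pkl","rb"))
a=onplane(f([(158,107),(266,105)]),d,13,st).mean(0)[:2]
b=onplane(f([(162,243),(269,243)]),d,24.8,st).mean(0)[:2]
c=onplane(f([(164,373),(268,373)]),d,24.8,st).mean(0)[:2]
e=onplane(f([(170,537),(264,537)]),d,12.9,st).mean(0)[:2]
print("exposed first",np.linalg.norm(b-a),"exposed second",np.linalg.norm(c-b),"third",np.linalg.norm(e-c))
```

```text
hi [508.46878683 223.78302257] lo [566.50822872 211.89343506] projected len 59.24473905731355 yaw -11.577075136934532
first -x edge [448.30958852 235.0045526 ] overlap 28.812699397301444 lateral 1.0798716249624387
hi [567.39841517 211.46145512] lo [654.06006158 193.5728231 ] projected len 88.48866659383106 yaw -11.663141878982236
first -x edge [448.30958852 235.0045526 ] overlap -31.389416386647284 lateral 1.0176739220459927
(214, 120) [454.5 234.6  12.7]
(214, 225) [500.6 224.8  13.1]
(214, 255) [513.6 222.   24.8]
(214, 360) [562.4 211.6  17.1]
(214, 382) [571.9 209.5  22.3]
(214, 440) [600.5 203.4  20.7]
(214, 500) [632.6 196.6  16.3]
(214, 530) [649.1 193.   14.8]
(214, 550) [664.1 189.8   5.4]
exposed first 61.1968289846083 exposed second 60.20400418581233 third 88.48866659383106
```

```bash
python3 -c "
from bench import arm
print(arm.job_done())"
```

```text
the job is handed in; nothing more can be done
None
```

Both rectangular plates from the mat now lie shingled after the first one in the tray, and I handed the job in at about 20 s on the clock. I gripped each plate off-centre, lowered its overlapping end onto the plate before it, and let it pivot in the pads until the other end met the floor. I eased off the load before opening.

My last checks, from the final wrist picture and range readings:

| Check | Result |
|---|---|
| Overlap, plate 2 on plate 1 | about 29 mm |
| Overlap, plate 3 on plate 2 | about 30 mm |
| Yaw of plates 2 and 3 | -11.6° and -11.7° (tray about -12.2°) |
| Sideways offset from the first plate | about 1 mm |
| Lean | about 7.6° for plate 2 and 7–8° for plate 3, high ends at about 25 mm, low ends down at floor level |
| First plate | flat at 13 mm; its -x edge within 0.5 mm of where it started |

- **Forces:** the highest contact force I read was about 17 N, while pressing plate 2 down.
- **Disagreements:** the top and wrist cameras differed by 2–3 mm in x, so I used the wrist values. Range readings scattered by 1–2 mm.
- **Other objects:** I did not touch the square, round or blue pieces.

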